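# Refit the drive spindle in the gearbox

### The arm

A 6-joint arm with a two-finger parallel gripper is mounted at the origin on the work surface. World frame = base frame: x ahead of the robot, y to its left, z up, the work surface at z = 0. Lengths are in m, angles in rad, forces in N, time in s.
With the tool pointing down it reaches from about 0.25 to 0.725 m from the base axis. Payload 9.7 kg.
Tool frame: the origin (TCP) lies at the very end of the fingers, on their centre line; the grasp point (between the pads) lies 19 mm behind it (robot.grasp_offset is the distance from the TCP to the grasp point, in m); z points along the fingers, y is the line along which they close (so a half turn about z gives the same grasp; the last joint's range is limited). The gripper opens to 85 mm and grips with 20 to 120 N. Pads are 22 mm wide; open, the fingers measure 114 mm over their backs; the gripper's body (76 mm by 85 mm) begins 54 mm behind the grasp point. The pads swing forward as they close: fully open they stand 13 mm farther back than shut.
Start: joints at [1.142, 0.087, 0.176, 1.66, 0, 1.571], TCP at [0.229, 0.5, 0.231] pointing down, gripper open.
Joint ranges: [-3.13, 3.13], [-0.85, 1.81], [-1.15, 1.24], [-2.2, 2.28], [-1.44, 1.52], [-3.14, 3.14]. Speed limits (rad/s): [2.22, 2.22, 2.57, 3.14, 3.14, 3.14].

### API

Orientations are given as a 3x3 rotation matrix whose columns are the frame's x, y, z axes.
In Python, from workcell import robot, eyes, ticket gives the robot as it stands.
- The arm moves only by the tool servo_tool, never from a script. Its argument "rows" is a list of rows, each a list of 7 numbers: the shift along the world's x, y, z in cm, then the turn, a rotation vector about the world's x, y, z in degrees, then the closure, from 0 (fully open) to 1 (shut). In form: [[x, y, z, wx, wy, wz, claw], ...]. A call has 1 to 5 rows; each row is the pose to reach, as a shift and turn from the pose commanded when the call began; what a row does not reach only later rows make up. A row lasts 1/8 s, in which the tool goes at most 62.5 mm and 10.7 degrees, less where a joint would pass 70% of its speed; a pose out of reach is approached as far as the arm can. A call with a gripper value outside its range is refused whole. The fingers move at their own pace and stop on an object; "force" is the grip in N (left out, the last holds). Time passes only in rows, so rows that repeat a pose let the fingers close. It gives the time, the measured TCP pose, the force, the opening and the grip force at its end, in the units of the state.
- robot.sense(): the state, without advancing time (a new reading comes with each control period).
- eyes.camera(name): name is "side" or "top" or "wrist"; returns the picture (384x512x3 uint8, blue, green, red); there is no depth.
- eyes.camera_params(name): a dict with "fovy" (degrees; the focal length in pixels is half the picture's height over the tangent of half this angle, whatever the lens; pixels are square), "cx", "cy" (the principal point, pixels), "camera_from_world" (4x4, takes a point from world to camera coordinates); the wrist camera has in their place "tool_from_camera" (4x4, takes a point from camera to tool coordinates, whose origin is the TCP and whose axes are the flange's). Camera axes: x right, y down, z forward; pixel columns grow to the right and rows downward; lengths in m; the calibration is good to about 2 mm. A picture is of the moment at which its call begins: read the wrist's pose just before it. camera_params takes no time and is no camera call.
- ticket.job_done(): hands the job in; it is judged then, once.
The state is a dict: "time": time; "joint_pos": joint angles; "qvel": joint speeds; "tau": joint torques, N m; "eef_pos": TCP position; "tcp_rot": TCP orientation; "wrist_force": force on the tool from outside, world axes, zero at the start; "ft_torque": the same for the moment, N m; "width": finger opening in m; "gripper_force": force on a finger pad.
Only numpy, scipy, OpenCV 4.12 (cv2) and the standard library are available. Lean on these libraries where they do the work, as an engineer would, in place of code of your own. Each camera call takes 0.05 s, during which the arm holds its last target. There are 200 camera calls.

### The job

Refit the drive spindle in the gearbox on the garage bench: lift it out of its wooden stand, stand its shaft in the gearbox's bore and turn it until its flats find the slot inside and it drops fully home, collar down on the housing. Only then swing the keeper arm all the way shut over the collar. Leave the can, the wrench and the hammer where they are, and let go of everything.

Things in the scene. Friction and masses are not known exactly. Their poses are not given: they have to be found in the camera images.
- spindle: Loose bright steel drive spindle, upright, 0.7 kg, 108 mm long. Origin on its axis at the underside of its collar, z up the axis. Collar: disc 76 mm across, z 0 to 8 mm; above it a flat tongue, below it the shaft: round, 36 mm across, to z -32 mm, then flatted. A half turn looks and fits the same. At the start it hangs by its collar in the stand.
- tongue_top (a point): Top centre of the spindle's tongue, z 52 mm above its origin, axes as the spindle. The tongue, to hold it by, is 14 mm thick along x and 40 mm wide along y and rises 44 mm from the collar.
- shaft_end (a point): Lower end of the spindle's shaft, 56 mm below its origin, axes as the spindle. The last 24 mm have two opposite flats, 20 mm apart along x (parallel to the tongue's broad faces) and 34 to 36 mm across along y.
- stand: Wooden block 100 x 100 x 60 mm fixed to the bench, with an upright 43 mm through hole in its middle. Origin under its centre; the spindle's collar rests on its top (z 60 mm) at the start.
- gearbox: Grey cast gearbox housing bolted to the bench, 160 mm along x, 130 mm along y (mounting feet 170 mm), flat top at z 60 mm, a round worm cover on its +x end. Origin on the axis of the upright bore, at bench height.
- bore_mouth (a point): Centre of the bore's mouth on the gearbox's top face, axes as the gearbox. The bore is round, 38.5 mm across with a small chamfer, for its first 34 mm; the slot lies below. At home the spindle's collar lies on this face. Misaligned, the shaft rests on the slot's lands with the collar 22 mm higher; aligned, it falls by its own weight if not held tight.
- bore_slot (a point): On the bore axis 34 mm below the mouth, axes as the GEARBOX, not the slot: top of the fixed slot, 23 mm wide between two lands, that takes the flats within 0.1 rad of true. It runs along the gearbox's y axis turned about z by an unknown angle of up to 0.65 rad either way (new every time, not reported); the spindle's y must end along it.
- keeper (a joint): Flat steel keeper arm on an upright pivot on the gearbox (at its x -60, y -36 mm). 0 = shut on its stop, along the gearbox's +x, over the collar's edge; grows as it swings open, clockwise from above (to -y), to 1.5 rad. Stays where left; about 2 N at the pin moves it. Plate 16 mm wide (22 mm round at the pin), 71 to 77 mm above the bench, 3 mm over a seated collar.
- keeper_pin (a point): Top centre of the keeper's black upright pin, 14 mm across, from the plate (77 mm above the bench) to 112 mm above the bench, 125 mm from the pivot. x axis: from pivot to pin.
- can: Bystander: loose upright can, 70 mm across, 110 mm tall. Origin under its centre.
- wrench: Bystander: loose steel wrench, 190 mm long, lying flat on the bench along its x axis.
- hammer: Bystander: loose hammer, 280 mm long, lying flat on the bench along its x axis.
Things that resemble listed ones, but are neither listed nor needed, are in the scene too. What is shaped like the spindle but green is not meant.

How it is judged:
By the outcome, as a careful person would: the job done as asked, in the order asked, and still so for the second after the job is handed in, with the robot touching nothing.
It also fails if it takes over 64 s, if anything falls off the work surface, if the arm or the gripper's body presses on something with over 40 N, if the wrist force passes 120 N, or if a joint passes its speed limit or range.

## Working session

There is one attempt and no reset: what is moved stays moved. The work goes in short steps, Python scripts to look and compute and a tool call to move; the robot and the scene stay as the last step left them, time stands still between calls to the robot, and variables do not carry over. Pictures are saved under pics/ and viewed, at most 10 in all, crops included, and the job is handed in when it is done.

Besides the shell and the picture viewer there is one more tool, called as name(argument=value, ...) on one line, values as JSON. servo_tool: Moves the arm, as the interface text tells. Its arguments: {"type":"object","properties":{"rows":{"type":"array"},"force":{"type":"number"}},"required":["rows"]}

```bash
ls; mkdir -p pics; python3 - <<'E'
from workcell import robot,eyes
import cv2,numpy as np
s=robot.sense();print(s['time'],s['eef_pos'],s['tcp_rot'])
for n in('side','top'):
    p=eyes.camera_params(n);print(n,p)
    cv2.imwrite(f'pics/{n}0.png',eyes.camera(n))
print(eyes.camera_params('wrist'))
E
```

```text
pics
0.0 [0.2285949  0.49999408 0.23058539] [[-9.09473828e-01  4.15760827e-01 -5.38792751e-04]
 [ 4.15761176e-01  9.09472993e-01 -1.23313862e-03]
 [-2.26732763e-05 -1.34551641e-03 -9.99999095e-01]]
side {'fovy': 46.165054313534725, 'cx': 248.55563684651705, 'cy': 195.77106876989737, 'camera_from_world': array([[ 0.92374983, -0.38285943, -0.01024209, -0.54458822],
       [-0.26330788, -0.61542596, -0.74291308,  0.21908969],
       [ 0.27812803,  0.68896266, -0.66930953,  1.1016418 ],
       [ 0.        ,  0.        ,  0.        ,  1.        ]])}
top {'fovy': 43.71766824648572, 'cx': 253.6783002111712, 'cy': 180.07580560624453, 'camera_from_world': array([[-0.00696088, -0.99995225, -0.00685824, -0.01109456],
       [-0.9987571 ,  0.00729073, -0.04930623,  0.57946298],
       [ 0.04935387,  0.0065065 , -0.99876016,  1.53097923],
       [ 0.        ,  0.        ,  0.        ,  1.        ]])}
{'fovy': 64.09108220803365, 'cx': 250.00137568785237, 'cy': 190.9628942857519, 'tool_from_camera': array([[ 7.03395616e-04, -9.47383322e-01, -3.20100526e-01,
         8.32559503e-02],
       [ 9.99999690e-01,  7.79926368e-04, -1.10883401e-04,
         8.20416153e-04],
       [ 3.54703925e-04, -3.20100348e-01,  9.47383577e-01,
        -1.42143332e-01],
       [ 0.00000000e+00,  0.00000000e+00,  0.00000000e+00,
         1.00000000e+00]])}
```

View pics/top0.png

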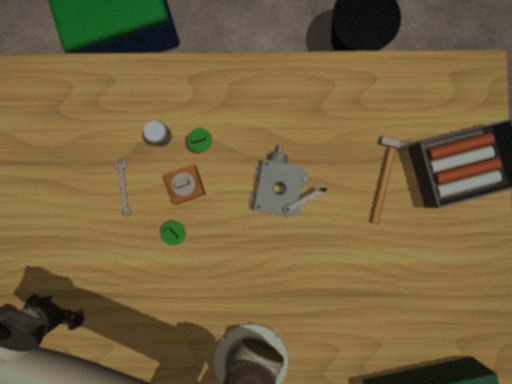

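View pics/side0.png

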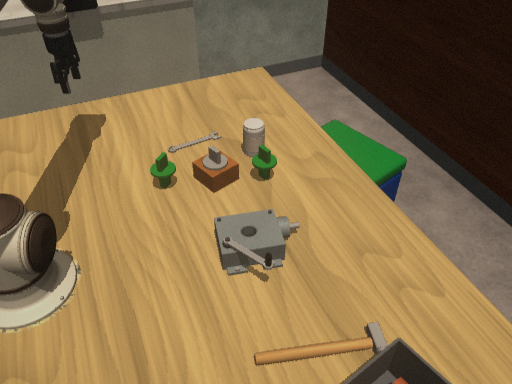

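The top view shows the stand with the spindle at about (183,183). The green lookalikes are at (199,140) and (172,232). The gearbox bore is at (279,188), the worm cover (+x) at (279,152), the keeper pivot at about (288,210) and the pin at about (323,189), so the keeper is open by about 1 rad. The side view agrees with this.

```bash
cat >h.py <<'E'
import cv2,numpy as np
from workcell import robot,eyes
def cam(n,s=None):
    p=eyes.camera_params(n);f=192/np.tan(np.radians(p['fovy']/2))
    if n=='wrist':
        T=np.eye(4);T[:3,:3]=s['tcp_rot'];T[:3,3]=s['eef_pos'];W=T@p['tool_from_camera']
    else: W=np.linalg.inv(p['camera_from_world'])
    return f,p['cx'],p['cy'],W
def ray(c,uv,z):
    f,cx,cy,W=c;d=W[:3,:3]@np.array([(uv[0]-cx)/f,(uv[1]-cy)/f,1]);o=W[:3,3]
    return o+d*(z-o[2])/d[2]
def proj(c,P):
    f,cx,cy,W=c;q=np.linalg.inv(W)@np.append(P,1);return q[0]/q[2]*f+cx,q[1]/q[2]*f+cy
def yaw(): s=robot.sense();R=s['tcp_rot'];return np.degrees(np.arctan2(R[1,1],R[0,1]))
E
python3 - <<'E'
from h import *
c=cam('top')
for n,uv,z in[('spin',(183,183),.068),('bore',(279,188),.06),('worm',(279,150),.04),('pivot',(288,210),.077),('pin',(323,189),.11),('can',(155,130),.11),('boxcorner',(258,161),.06),('c2',(304,167),.06)]: print(n,ray(c,uv,z).round(3))
print(yaw())
i=cv2.imread('pics/top0.png')
cv2.imwrite('pics/topc.png',cv2.resize(i[120:250,110:340],None,fx=3.4,fy=3.4,interpolation=cv2.INTER_CUBIC))
E
```

```text
spin [0.569 0.205 0.068]
bore [ 0.552 -0.095  0.06 ]
worm [ 0.673 -0.097  0.04 ]
pivot [ 0.483 -0.121  0.077]
pin [ 0.546 -0.225  0.11 ]
can [0.73  0.284 0.11 ]
boxcorner [ 0.637 -0.03   0.06 ]
c2 [ 0.617 -0.174  0.06 ]
65.43328732118053
```

View pics/topc.png

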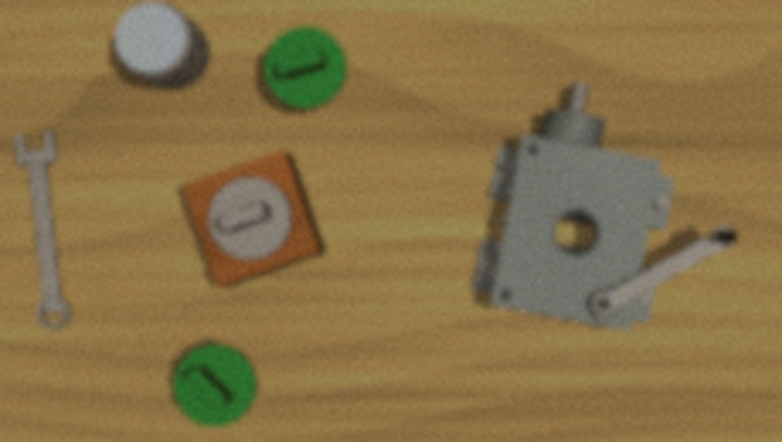

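The crop shows the tongue's wide axis running about 103° in world yaw, and the gearbox x axis at about -10°. I'll hover over the spindle and look with the wrist camera.

servo_tool(rows=[[4,-3.5,-1,0,0,-10,0],[8.5,-7.5,-2,0,0,-20,0],[13,-11.5,-3,0,0,-30,0],[17.5,-15,-3,0,0,-40,0],[22,-19,-3,0,0,-50,0]])

```text
time: 0.72
eef_pos: [0.4498, 0.3088, 0.2009]
tcp_rot: [[-0.261, 0.965, -0.0], [0.965, 0.261, -0.0], [-0.0, -0.0, -1.0]]
wrist_force: [0.5, 0.6, -0.1]
width: 0.0855
gripper_force: 0.0
```

servo_tool(rows=[[4,-3.5,0,0,0,-2,0],[8,-7,0,0,0,-2,0],[12,-10.5,0,0,0,-2,0],[12,-10.5,0,0,0,-2,0]])

```text
time: 1.23
eef_pos: [0.5705, 0.2026, 0.1999]
tcp_rot: [[-0.228, 0.974, -0.001], [0.974, 0.228, -0.001], [-0.001, -0.002, -1.0]]
wrist_force: [-0.2, 0.9, 0.1]
width: 0.0855
gripper_force: 0.0
```

```bash
python3 - <<'E'
from h import *
s=robot.sense();i=eyes.camera('wrist');cv2.imwrite('pics/w1.png',i)
print(s['eef_pos'],yaw(),s['joint_pos'],s['time'],s['wrist_force'])
E
```

```text
[0.57049626 0.20262462 0.19994212] 13.279913686471865 [ 3.41481731e-01  2.14399680e-01  2.58157994e-01  1.61617094e+00
 -4.38208565e-04  1.68177223e+00] 1.225 [-0.20793635  0.92387905  0.07861933]
```

View pics/w1.png

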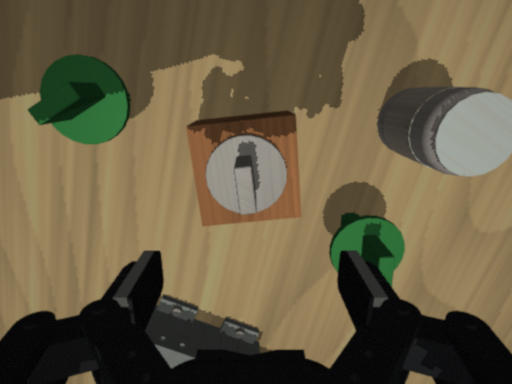

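The wrist view shows the collar disc centred near (246,174). The tongue's top face runs from about (244,166) to (247,213).

```bash
python3 - <<'E'
from h import *
i=cv2.imread('pics/w1.png');s=robot.sense();c=cam('wrist',s)
hsv=cv2.cvtColor(i,cv2.COLOR_BGR2HSV);g=cv2.cvtColor(i,cv2.COLOR_BGR2GRAY)
m=((hsv[...,1]<60)).astype(np.uint8);m[:120]=0;m[228:]=0;m[:,:195]=0;m[:,300:]=0
k=max(cv2.findContours(m,0,1)[0],key=cv2.contourArea);h=cv2.convexHull(k)
e=cv2.fitEllipse(h);print(e,ray(c,e[0],.068),cv2.contourArea(h))
x=[ray(c,p[0],.068)[:2] for p in h];print(cv2.minEnclosingCircle(np.array(x,np.float32)))
print(g[150:220:4,228:266:2])
E
```

```text
((245.81039428710938, 173.70733642578125), (78.64712524414062, 80.48118591308594), 95.28653717041016) [0.5633957  0.21036294 0.068     ] 4940.0
((0.5636943578720093, 0.20860175788402557), 0.03813398256897926)
[[148 150 148 151 149  84  80  80  78  80  79  79  81  87 146 147 147 147
  147]
 [149 151 149 149 153 133  80  79  78  76  72  75  78  81 121 146 147 148
  146]
 [148 149 149 145  82  44  45  43  43  43  45  45  74  80  86 143 146 147
  147]
 [148 149 151 133  51  44  44  44  42  44  44  44  67  79 119 147 147 147
  147]
 [149 148 150 103  46  49  51  58  69  79  88  71  59  78  83 135 145 146
  147]
 [149 148 148 128 153 152 152 151 151 150 149 129  54  76  82 121 145 146
  146]
 [150 147 148 132 151 152 152 151 152 151 150 137  68  73  79 103 145 146
  145]
 [149 148 148 135 139 150 150 151 151 151 150 145  89  67  77  86 144 145
  146]
 [150 149 148 148 132 148 149 148 148 148 148 146 104  63  77  81 121 145
  144]
 [148 150 147 146 118 150 148 147 146 147 147 145 124  55  76  87 145 144
  144]
 [146 149 147 147 134 144 151 150 148 148 145 142 129  66 128 147 147 144
  144]
 [146 148 147 146 130 134 149 149 148 148 148 146 141  89 120 147 147 144
  142]
 [144 147 147 145 145 125 148 146 145 145 146 144 142 101 114 145 147 144
  143]
 [145 146 147 145 145 127 147 149 150 148 145 142 141 122 110 144 146 145
  142]
 [147 145 147 146 143 129 141 150 149 145 144 144 144 133 115 143 146 145
  140]
 [102 118 132 144 142 143 134 145 145 145 146 145 142 137 116 140 134 118
  107]
 [ 96  98  93  95  95  91  98 121 118 111  99  96  94  99 103 102  99  99
  105]
 [ 96  96  94  94  96  91  97 101 102 101  96  92  95 101 104 103 100  99
  105]]
```

```bash
python3 - <<'E'
from h import *
s=robot.sense();c=cam('wrist',s)
for uv in[(245,190)]: print(ray(c,uv,.112))
for a,b in(((234.5,170),(240,206)),((251,170),(256,208))):
    a,b=ray(c,a,.112),ray(c,b,.112);d=b-a;print(a,b,np.degrees(np.arctan2(d[1],d[0])))
E
```

```text
[0.56363918 0.20917569 0.112     ]
[0.55203879 0.2232212  0.112     ] [0.56278127 0.19499419 0.112     ] -69.16445565476538
[0.56448145 0.22617038 0.112     ] [0.57574263 0.19628548 0.112     ] -69.35267259575136
```

servo_tool(rows=[[-0.7,0.65,0,0,0,7.5,0],[-0.7,0.65,-4,0,0,7.5,0],[-0.7,0.65,-8,0,0,7.5,0],[-0.7,0.65,-12.5,0,0,7.5,0],[-0.7,0.65,-12.5,0,0,7.5,0]])

```text
time: 1.9
eef_pos: [0.5588, 0.2118, 0.0731]
tcp_rot: [[-0.359, 0.933, -0.006], [0.934, 0.359, -0.002], [0.0, -0.006, -1.0]]
wrist_force: [0.1, -0.2, 0.9]
width: 0.0855
gripper_force: 0.0
```

servo_tool(rows=[[0,0,0,0,0,0,1],[0,0,0,0,0,0,1],[0,0,0,0,0,0,1],[0,0,0,0,0,0,1],[0,0,0,0,0,0,1]], force=50)

```text
time: 2.52
eef_pos: [0.5623, 0.212, 0.0772]
tcp_rot: [[-0.357, 0.934, 0.002], [0.934, 0.357, 0.001], [0.0, 0.002, -1.0]]
wrist_force: [1.4, 1.4, 6.2]
width: 0.0131
gripper_force: 50.7
```

servo_tool(rows=[[0,0,0,0,0,0,1],[0,0,0,0,0,0,1],[0,0,0,0,0,0,1]])

```text
time: 2.9
eef_pos: [0.5623, 0.212, 0.0772]
tcp_rot: [[-0.357, 0.934, 0.002], [0.934, 0.357, 0.001], [0.0, 0.002, -1.0]]
wrist_force: [1.8, 1.9, 5.5]
width: 0.0136
gripper_force: 50.7
```

Gripped (13.6 mm wide at 50 N). I'll lift it and carry it past the bore, so the wrist camera sits over the bore and can see the slot.

servo_tool(rows=[[0,0,1,0,0,0,1],[0,0,4,0,0,0,1],[0,0,8,0,0,0,1],[0,0,12,0,0,0,1],[0,0,15,0,0,0,1]])

```text
time: 3.52
eef_pos: [0.5612, 0.2114, 0.2272]
tcp_rot: [[-0.357, 0.934, -0.001], [0.934, 0.357, -0.001], [-0.0, -0.001, -1.0]]
wrist_force: [0.9, -0.1, -9.4]
width: 0.0133
gripper_force: 49.9
```

servo_tool(rows=[[-0.3,-4,0,0,0,-5,1],[-0.6,-9,0,0,0,-10,1],[-1,-14,0,0,0,-16,1],[-1.3,-19,0,0,0,-22,1],[-1.6,-24,0,0,0,-28,1]])

```text
time: 4.15
eef_pos: [0.5446, -0.0299, 0.2254]
tcp_rot: [[0.126, 0.992, -0.003], [0.992, -0.126, 0.0], [-0.0, -0.003, -1.0]]
wrist_force: [1.7, 0.5, -8.4]
width: 0.0131
gripper_force: 50.5
```

servo_tool(rows=[[-0.3,-5,0,0,0,-3,1],[-0.6,-10,0,0,0,-3,1],[-0.8,-13.5,0,0,0,-3,1],[-0.8,-14.8,0,0,0,-3,1],[-0.8,-14.8,0,0,0,-3,1]])

```text
time: 4.78
eef_pos: [0.5373, -0.1766, 0.2255]
tcp_rot: [[0.176, 0.984, -0.002], [0.984, -0.176, 0.001], [0.001, -0.002, -1.0]]
wrist_force: [0.1, 1.1, -8.1]
width: 0.0131
gripper_force: 50.5
```

```bash
python3 - <<'E'
from h import *
s=robot.sense();i=eyes.camera('wrist');cv2.imwrite('pics/w2.png',i)
np.savez('w2.npz',eef_pos=s['eef_pos'],tcp_rot=s['tcp_rot'])
print(s['eef_pos'],yaw(),s['joint_pos'],s['time'],s['wrist_force'],s['width'])
c=cam('wrist',s);print(proj(c,np.array([.552,-.095,.06])))
E
```

```text
[ 0.53725882 -0.17657668  0.22547179] -10.085637182962996 [-3.17658842e-01  1.24657930e-01  2.05603931e-01  1.65380070e+00
  2.34471692e-04  1.43015722e+00] 4.775 [ 0.1003468   1.1054059  -8.08020892] 0.013087764925920838
(np.float64(251.13254604917697), np.float64(87.91836162799254))
```

View pics/w2.png

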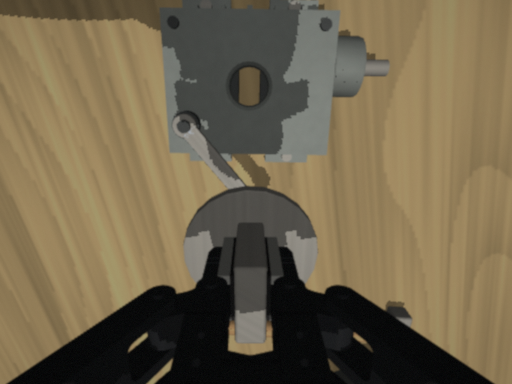

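The wrist view looks straight down the bore at about (249,86), and the slot with the bench showing through it is nearly along the image column. Now I'll measure the bore centre, the slot angle and the held collar's centre.

```bash
python3 - <<'E'
from h import *
i=cv2.imread('pics/w2.png');s=np.load('w2.npz');c=cam('wrist',s)
hsv=cv2.cvtColor(i,cv2.COLOR_BGR2HSV);g=cv2.cvtColor(i,cv2.COLOR_BGR2GRAY)
print(hsv[60:114:3,228:272:3,1]); print(g[60:114:3,226:274:3])
m=(hsv[...,1]>70).astype(np.uint8);m[:60]=0;m[115:]=0;m[:,:225]=0;m[:,275:]=0
k=max(cv2.findContours(m,0,1)[0],key=cv2.contourArea);print('slot',cv2.minAreaRect(k),cv2.boundingRect(k))
E=[];
for r in range(72,102):
    q=np.where(m[r,230:270])[0]
    if len(q)>5:E.append((r,q[0]+230,q[-1]+230))
E=np.array(E);print(E[::4])
for j in(1,2):
    f=np.polyfit(E[4:-4,0],E[4:-4,j],1);
    a,b=[ray(c,(np.polyval(f,r),r),.026) for r in(74,100)];d=b-a;print(f,a,b,np.degrees(np.arctan2(d[1],d[0])))
# collar upper arc, edges
P=[]
for u in range(192,312,4):
    col=hsv[170:260,u,1].astype(int);q=np.where(col<50)[0]
    if len(q):P.append((u,170+q[0]))
print(P)
E
```

```text
[[  7  10  14  10  10  14  14  14  10  10  10  10  14  14  10]
 [ 10  14  14  11  13  10  15  10   5  10   8  10  14  10  10]
 [  7  10  15  10  11  14  33  50  28  20  15  14  11  14  10]
 [ 14   8  10  13  84 103 100 104 101 104  68  12  14  14  13]
 [  7   9  13  13 100 100 105 104 102 101 102  14   6   9  14]
 [ 12  11   7   0 101 104 103 103 101 100 103   7   7  14  11]
 [ 18  14   7   7  98 103 101 103 102 100 100  13  13   6   9]
 [ 14  15  13  14 101  99 105 103 101 101 100   7  13   8   5]
 [ 10   7   7   7 102 100  98 103 103 104 104   7  13  15  14]
 [ 14   7  13   7 101 103 101 103 100 103 100  13   6  14  14]
 [ 13   7   7  14 106 103 106 103 100 102 103   7   0   7   9]
 [ 13   7  13   7  99 103 103 101 101 102 100  13   7  11  13]
 [ 12  14   0   0 101 101 103 100 103 105  99  12   7  13  14]
 [ 14  12  18   7 101 101 104 105 105 105  99  14  10  12  14]
 [ 14  11   9  12  99 101 101 102 103 103  87  10  13  14  13]
 [ 14  11  11   8   9  31  78  87  79  22   9  12  14  10  14]
 [ 14  11  14  11  12  12  13  13  12  12  15  10  14  14  14]
 [ 14  11  14  11  11  14  14
[... 1349 characters left out ...]
085617   0.026     ] -99.56583476441487
[(192, np.int64(220)), (196, np.int64(214)), (200, np.int64(208)), (204, np.int64(205)), (208, np.int64(201)), (212, np.int64(170)), (216, np.int64(170)), (220, np.int64(170)), (224, np.int64(170)), (228, np.int64(170)), (232, np.int64(170)), (236, np.int64(175)), (240, np.int64(179)), (244, np.int64(184)), (248, np.int64(187)), (252, np.int64(187)), (256, np.int64(187)), (260, np.int64(187)), (264, np.int64(188)), (268, np.int64(189)), (272, np.int64(191)), (276, np.int64(192)), (280, np.int64(194)), (284, np.int64(196)), (288, np.int64(198)), (292, np.int64(201)), (296, np.int64(204)), (300, np.int64(209)), (304, np.int64(213)), (308, np.int64(219))]
```

```bash
python3 - <<'E'
import cv2
i=cv2.imread('pics/w2.png')[0:265,155:395]
cv2.imwrite('pics/w2c.png',cv2.resize(cv2.convertScaleAbs(i,alpha=1.5),None,fx=2.26,fy=2.26,interpolation=cv2.INTER_CUBIC))
E
```

```text
(no output)
```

View pics/w2c.png

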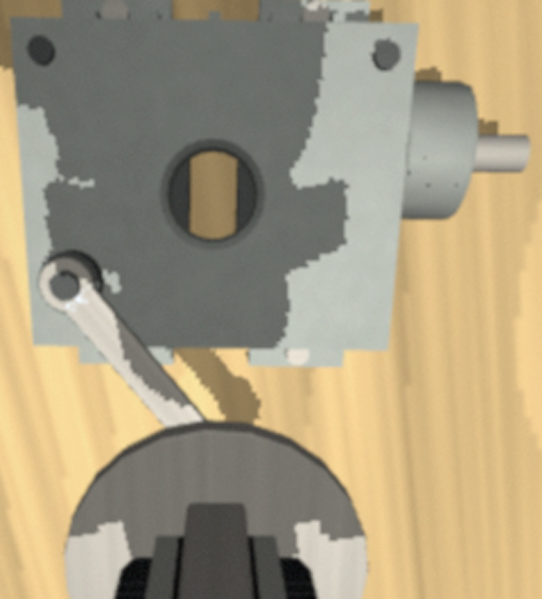

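The crop shows the slot edges vertical in the image, parallel to the current tool x axis, and the bore mouth at (249.2,85.8) in full-image pixels. The spindle is therefore already aligned to within about 1–2°.

```bash
python3 - <<'E'
from h import *
from scipy.optimize import least_squares
i=cv2.imread('pics/w2.png');s=np.load('w2.npz');c=cam('wrist',s)
g=cv2.cvtColor(i,cv2.COLOR_BGR2GRAY)
m=(g<69).astype(np.uint8)
hsv=cv2.cvtColor(i,cv2.COLOR_BGR2HSV);m|=(hsv[...,1]>60).astype(np.uint8);m[:50]=0;m[120:]=0;m[:,:222]=0;m[:,278:]=0
m=cv2.morphologyEx(m,cv2.MORPH_OPEN,np.ones((5,5)))
k=max(cv2.findContours(m,0,1)[0],key=cv2.contourArea);e=cv2.fitEllipse(k);print('bore',e,ray(c,e[0],.06))
b=ray(c,e[0],.06)
P=[(192,220),(196,214),(200,208),(204,205),(208,201)]+list(zip(range(252,309,4),(187,187,187,188,189,191,192,194,196,198,201,204,209,213,219)))
z=s['eef_pos'][2]-.0172
X=np.array([ray(c,p,z)[:2] for p in P])
f=least_squares(lambda q:np.hypot(*(X-q).T)-.038,s['eef_pos'][:2],loss='soft_l1',f_scale=.0005)
print('axis',f.x,np.abs(f.fun).max())
a=f.x-s['eef_pos'][:2];print('off tool',a@s['tcp_rot'][:2,0],a@s['tcp_rot'][:2,1])
print('shift cm',(b[:2]-f.x)*100)
E
```

```text
bore ((248.4984893798828, 85.374755859375), (46.6330680847168, 49.14451217651367), 1.8210868835449219) [ 0.54993894 -0.0923099   0.06      ]
axis [ 0.53549343 -0.18278412] 0.000511138363094639
off tool -0.0064213149299719744 -0.0006446871215627705
shift cm [1.44455053 9.04742198]
```

servo_tool(rows=[[0.6,4.5,0,0,0,0,1],[1.45,9.05,0,0,0,0,1],[1.45,9.05,-4,0,0,0,1],[1.45,9.05,-8.2,0,0,0,1],[1.45,9.05,-8.2,0,0,0,1]])

```text
time: 5.45
eef_pos: [0.55, -0.084, 0.141]
tcp_rot: [[0.173, 0.985, -0.007], [0.985, -0.173, 0.001], [0.0, -0.007, -1.0]]
wrist_force: [0.3, 0.6, -7.4]
width: 0.0132
gripper_force: 51.3
```

```bash
python3 - <<'E'
from h import *
s=robot.sense();print(s['eef_pos'],yaw(),s['tcp_rot'][2],s['time'])
a=eyes.camera('side');b=eyes.camera('wrist')
cv2.imwrite('pics/s3.png',a);cv2.imwrite('pics/w3.png',b)
c=cam('side');e=s['eef_pos']
R=s['tcp_rot'];ax=e[:2]-.0064*R[:2,0]
for n,P in(('ax end',[*ax,e[2]-.073]),('bore',[.550,-.0923,.06]),('collar',[*ax,e[2]-.0172])):print(n,P,proj(c,np.array(P)))
cv2.imwrite('pics/s3c.png',np.hstack([cv2.resize(a[150:280,190:320],None,fx=3,fy=3,interpolation=cv2.INTER_CUBIC),cv2.resize(b,(520,390))[:,60:460]]))
E
```

```text
[ 0.5499945  -0.08398256  0.14096991] -9.958597444481724 [ 1.70351371e-04 -6.97464858e-03 -9.99975662e-01] 5.45
ax end [np.float64(0.5488876945648723), np.float64(-0.09028612671742471), np.float64(0.06796990814461522)] (np.float64(247.10870625208256), np.float64(227.05961767041842))
bore [0.55, -0.0923, 0.06] (np.float64(247.85006413767016), np.float64(229.63225022373376))
collar [np.float64(0.5488876945648723), np.float64(-0.09028612671742471), np.float64(0.12376990814461522)] (np.float64(246.82787525131354), np.float64(211.2765659207576))
```

View pics/s3c.png

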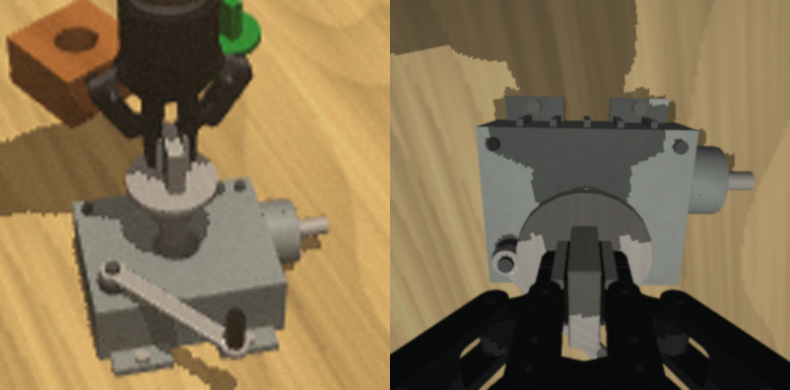

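The side crop shows the shaft end just above the bore, at about (250,232) in full-image pixels and laterally well centred. The keeper is clear. I'll compare the bore centre in the first side picture with the shaft now.

```bash
python3 - <<'E'
from h import *
s=robot.sense();print(s['eef_pos'],s['tcp_rot'][2],s['time'])
c=cam('side')
a=cv2.cvtColor(cv2.imread('pics/side0.png'),cv2.COLOR_BGR2GRAY);b=cv2.cvtColor(cv2.imread('pics/s3.png'),cv2.COLOR_BGR2GRAY)
print(a[222:242,236:264:1]);print('---');print(b[212:242:2,236:264])
E
```

```text
[ 0.55233007 -0.0850322   0.1456248 ] [ 1.22275750e-04  5.19675425e-04 -9.99999857e-01] 5.55
[[130 128 132 128 128 130 129 129 128 130 127 130 130 128 131 128 129 128
  132 129 128 129 130 130 130 129 131 131]
 [130 133 131 131 130 130 128 129 132 128 130 129 128 126 130 127 119 130
  129 132 129 129 129 129 132 129 128 130]
 [131 132 130 130 129 128 130 129 131 129 130 130 132 128 127 127 122 126
  130 131 129 129 128 126 132 130 130 132]
 [129 127 127 125 128 131 128 125 126 130 130 118 120 115 115 125 121 122
  124 130 128 127 128 132 130 130 128 129]
 [129 127 125 126 130 127 120 123 104 108  94  80  84  76  82  87  90 105
  117 126 128 130 125 126 127 130 129 129]
 [127 132 130 130 129 121 115 104  81  79  75  72  71  69  72  67  73  71
   94 111 124 126 129 130 130 127 129 128]
 [128 130 127 129 123 117  89  74  71  72  72  70  71  69  73  72  68  58
   67  84 107 128 126 130 129 130 131 129]
 [128 128 128 131 117 104  67  69  68  73  74  73  70  73  69  71  69  68
   57  62  98 116 127 127 130 132 130 129]
 [129 129 129 129 110  77  63  67  69  67  69  74  70  71  72  69  66  
[... 2393 characters left out ...]
 75  76  79  82  72  61  52  61  65  70  68  73  70  69  71  69  64  63
   60  52  66 108 139 139 142 142 143 144]
 [ 76  79  78  78  74  57  57  60  62  62  60  65  62  66  64  61  60  58
   57  57 101 139 143 143 142 142 141 143]
 [138 128 127 129 126  79  66  58  62  61  64  63  64  65  62  58  56  59
   70 113 137 142 140 138 141 140 141 138]
 [135 136 138 138 140 141 134 134 127 112 107  90  88  94  89 112 121 130
  136 141 139 140 140 142 142 142 139 142]
 [142 138 139 141 143 144 139 138 136 141 138 141 139 139 141 142 138 144
  141 138 141 140 142 142 143 144 144 146]
 [140 140 141 143 139 142 139 139 138 139 142 140 141 145 145 141 143 140
  141 137 141 145 141 141 143 143 142 144]]
```

servo_tool(rows=[[-0.05,-0.1,-0.5,0,0,0,1],[-0.05,-0.1,-1,0,0,0,1],[-0.05,-0.1,-1.2,0,0,0,1],[-0.05,-0.1,-1.3,0,0,0,1],[-0.05,-0.1,-1.3,0,0,0,1]])

```text
time: 6.18
eef_pos: [0.5516, -0.0871, 0.1313]
tcp_rot: [[0.175, 0.985, -0.0], [0.985, -0.175, -0.001], [-0.001, 0.0, -1.0]]
wrist_force: [-0.1, -1.3, -7.8]
width: 0.0134
gripper_force: 51.4
```

servo_tool(rows=[[0,0,-0.2,0,0,0,1],[0,0,-0.3,0,0,0,1],[0,0,-0.3,0,0,0,1]])

```text
time: 6.55
eef_pos: [0.5516, -0.087, 0.1282]
tcp_rot: [[0.175, 0.985, -0.0], [0.985, -0.175, -0.0], [-0.0, -0.0, -1.0]]
wrist_force: [-1.1, -2.2, -7.6]
width: 0.0133
gripper_force: 51.4
```

No vertical resistance with the end 5 mm below the mouth, so it has entered the bore. Continuing down.

servo_tool(rows=[[0,0,-0.3,0,0,0,1],[0,0,-0.6,0,0,0,1],[0,0,-0.9,0,0,0,1],[0,0,-1.2,0,0,0,1],[0,0,-1.2,0,0,0,1]])

```text
time: 7.18
eef_pos: [0.5516, -0.0869, 0.1158]
tcp_rot: [[0.175, 0.985, -0.0], [0.985, -0.175, -0.0], [-0.0, -0.0, -1.0]]
wrist_force: [-0.9, -4.7, -8.6]
width: 0.0136
gripper_force: 51.1
```

servo_tool(rows=[[0,0,-0.3,0,0,0,1],[0,0,-0.6,0,0,0,1],[0,0,-0.9,0,0,0,1],[0,0,-1.2,0,0,0,1],[0,0,-1.2,0,0,0,1]])

```text
time: 7.8
eef_pos: [0.5516, -0.087, 0.104]
tcp_rot: [[0.175, 0.985, -0.0], [0.985, -0.175, -0.0], [-0.0, -0.0, -1.0]]
wrist_force: [-1.5, -5.6, -8.2]
width: 0.0134
gripper_force: 51.4
```

servo_tool(rows=[[0,-0.1,0,0,0,0,1],[0,-0.1,-0.4,0,0,0,1],[0,-0.1,-0.7,0,0,0,1],[0,-0.1,-1,0,0,0,1],[0,-0.1,-1,0,0,0,1]])

```text
time: 8.43
eef_pos: [0.5515, -0.0875, 0.0938]
tcp_rot: [[0.175, 0.985, -0.001], [0.985, -0.175, 0.001], [0.0, -0.001, -1.0]]
wrist_force: [-1.1, -0.5, -8.7]
width: 0.013
gripper_force: 51.2
```

Already 5 mm past the lands, so it's in the slot.

servo_tool(rows=[[0,0,-0.3,0,0,0,1],[0,0,-0.6,0,0,0,1],[0,0,-0.9,0,0,0,1],[0,0,-1.3,0,0,0,1],[0,0,-1.5,0,0,0,1]])

```text
time: 9.05
eef_pos: [0.5516, -0.0877, 0.0789]
tcp_rot: [[0.175, 0.985, -0.0], [0.985, -0.175, 0.0], [0.0, -0.0, -1.0]]
wrist_force: [-0.5, -0.1, -7.7]
width: 0.0131
gripper_force: 51.2
```

servo_tool(rows=[[0,0,-0.1,0,0,0,1],[0,0,-0.1,0,0,0,1]])

```text
time: 9.3
eef_pos: [0.5517, -0.0878, 0.0784]
tcp_rot: [[0.175, 0.985, 0.0], [0.985, -0.175, -0.0], [-0.0, 0.0, -1.0]]
wrist_force: [-0.6, -0.1, -8.0]
width: 0.0134
gripper_force: 51.3
```

servo_tool(rows=[[0,0,0,0,0,0,0.6],[0,0,0,0,0,0,0.6],[0,0,0,0,0,0,0.6],[0,0,0,0,0,0,0.6]])

```text
time: 9.8
eef_pos: [0.5519, -0.0878, 0.0786]
tcp_rot: [[0.175, 0.985, 0.001], [0.985, -0.175, -0.0], [-0.0, 0.001, -1.0]]
wrist_force: [0.1, -0.1, 0.6]
width: 0.0343
gripper_force: 0.0
```

servo_tool(rows=[[0,0,3,0,0,0,0.6],[0,0,7,0,0,0,0.6],[0,-4,12,0,0,0,0.6],[-0.5,-8,15,0,0,0,0.6],[-0.5,-8,15,0,0,0,0.6]])

```text
time: 10.42
eef_pos: [0.5472, -0.1702, 0.2311]
tcp_rot: [[0.178, 0.984, 0.004], [0.984, -0.178, -0.002], [-0.001, 0.004, -1.0]]
wrist_force: [-0.4, 0.6, -0.2]
width: 0.0341
gripper_force: 0.0
```

```bash
python3 - <<'E'
from h import *
s=robot.sense();print(s['eef_pos'],yaw(),s['time'],s['wrist_force'],s['width'])
b=eyes.camera('wrist');s=robot.sense();a=eyes.camera('side')
cv2.imwrite('pics/s4.png',a);cv2.imwrite('pics/w4.png',b)
np.savez('w4.npz',eef_pos=s['eef_pos'],tcp_rot=s['tcp_rot'])
cv2.imwrite('pics/s4c.png',np.hstack([cv2.resize(a[185:285,200:310],None,fx=3.84,fy=3.84,interpolation=cv2.INTER_CUBIC)[:384],b])[:,:]) 
cv2.imwrite('pics/s4c.png',cv2.resize(cv2.imread('pics/s4c.png')[:,:934],None,fx=.85,fy=.85))
E
```

```text
[ 0.54722618 -0.17022164  0.23105526] -10.232220070906958 10.425 [-0.41828264  0.55407815 -0.22854115] 0.03406332278959608
```

View pics/s4c.png

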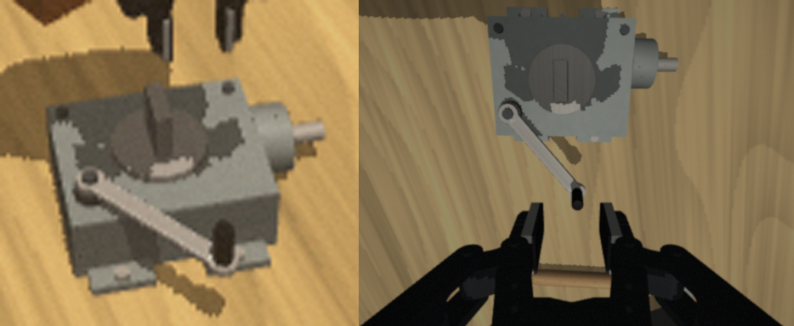

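Both views show the collar flat on the housing: the spindle is home. In the wrist view the pivot is at about (176,133) and the pin top at about (257,241). Now to locate the pin.

```bash
python3 - <<'E'
from h import *
i=cv2.imread('pics/w4.png');s=np.load('w4.npz');c=cam('wrist',s);print(s['eef_pos'])
g=cv2.cvtColor(i,cv2.COLOR_BGR2GRAY);print(g[212:252:2,246:270:1])
hsv=cv2.cvtColor(i,cv2.COLOR_BGR2HSV)
m=((hsv[...,1]<60)).astype(np.uint8);m[120:]=0;m[:,:400-250]=0;m[:,330:]=0
pv=ray(c,(175.6,133),.078);pn=ray(c,(257,238),.112);print(pv,pn,np.linalg.norm((pn-pv)[:2]),np.degrees(np.arctan2(*(pn-pv)[1::-1])))
# gearbox yaw from bore->pivot
b=np.array([.5500,-.0930]);d=pv[:2]-b;print(np.hypot(*d),np.degrees(np.arctan2(d[1],d[0])-np.arctan2(-36,-60)))
E
```

```text
[ 0.54694967 -0.16889437  0.22917583]
[[138 138 138 140 138 126  99  71  65  88 115 128 130 130 129 128 126 127
  126 126 124 122 121 119]
 [135 137 139 134 111  82  76  74  72  68  68  87 104 113 121 126 126 126
  126 126 125 122 121 119]
 [135 134 124  99  77  72  72  72  72  73  72  64  54  51  56  73  91 111
  123 125 125 122 121 119]
 [135 136 132 107  75  71  72  72  71  71  72  73  72  72  71  71  71  71
   88 113 123 123 121 119]
 [137 139 142 117  77  72  71  70  62  54  53  54  59  69  93 121 134 129
  104  87 106 121 121 120]
 [142 146 149 133  96  65  45  25  11   6   6   8  10  19  47  94 128 137
  134 121 115 123 122 120]
 [135 146 149 142 104  39   7   4   4   1   1   1   5   1   4  28  84 123
  138 137 133 127 122 120]
 [138 138 137 120  79  22   5   4   6   3   4   4   4   4   2   8  46 104
  135 138 135 128 123 121]
 [139 140 139 121  77  23   6   5   6   4   6   1   6   2   6   4  30  96
  130 135 131 125 123 122]
 [138 139 138 121  79  23   5   4   1   3   4   3   2   3   6   4  23  76
  117 130 127 123 123 121]
 [138 137 135 120  77  22   4   7   3   1   5   2   
[... 413 characters left out ...]
  26  23  30
   73 111 123 123 123 121]
 [136 137 136 126  90  35  23  22  25  25  26  26  24  25  27  23  23  41
   94 123 124 122 121 121]
 [136 136 136 134 121  84  35  22  20  23  23  23  21  19  21  25  49  85
  114 126 125 123 122 122]
 [135 136 137 137 135 128 112  86  56  38  32  29  31  36  51  82 111 123
  127 126 125 123 122 121]
 [135 136 136 136 137 136 135 132 129 122 115 113 113 117 121 122 125 125
  125 127 125 124 122 122]
 [135 135 135 136 137 136 135 135 133 132 129 127 126 125 123 123 125 126
  126 126 126 124 122 120]]
[ 0.48469288 -0.11478159  0.078     ] [ 0.54407055 -0.22020435  0.112     ] 0.12099448042429618 -60.61031727873591
0.06884371517335448 -12.518894440261349
```

servo_tool(rows=[[0,-2,0,0,0,10,0.4],[-0.1,-4,0,0,0,20,0.4],[-0.3,-5.5,0,0,0,30,0.4],[-0.3,-5.5,0,0,0,40,0.4],[-0.3,-5.5,0,0,0,50,0.4]])

```text
time: 11.15
eef_pos: [0.5435, -0.2217, 0.2267]
tcp_rot: [[-0.647, 0.763, -0.002], [0.763, 0.647, 0.001], [0.002, -0.001, -1.0]]
wrist_force: [-0.2, 0.2, 1.0]
width: 0.0513
gripper_force: 0.0
```

servo_tool(rows=[[0,0,0,0,0,5,0.4],[0,0,0,0,0,5,0.4]])

```text
time: 11.4
eef_pos: [0.5436, -0.2216, 0.227]
tcp_rot: [[-0.707, 0.708, -0.002], [0.708, 0.707, 0.001], [0.002, -0.001, -1.0]]
wrist_force: [0.7, 0.1, -0.1]
width: 0.0514
gripper_force: 0.0
```

```bash
python3 - <<'E'
from h import *
s=robot.sense();a=eyes.camera('wrist');print(s['eef_pos'],yaw(),s['width'])
c=cam('wrist',s)
g=cv2.cvtColor(a,cv2.COLOR_BGR2GRAY)
print(proj(c,np.array([.5437,-.224,.112])))
cv2.imwrite('pics/w5.png',a)
E
```

```text
[ 0.54357226 -0.22164363  0.22703214] 44.87665392867199 0.05141770247088275
(np.float64(247.7984432597905), np.float64(189.39303829718278))
```

View pics/w5.png

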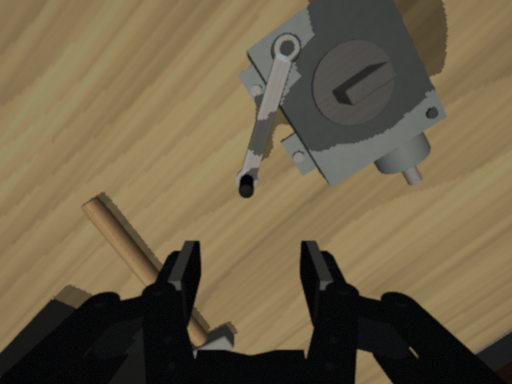

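The pin top is at (246,189), against a predicted (248,189). Descending and gripping the pin.

servo_tool(rows=[[-0.1,-0.25,-4,0,0,0,0.4],[-0.1,-0.25,-8,0,0,0,0.4],[-0.1,-0.25,-12,0,0,0,0.4],[-0.1,-0.25,-14.3,0,0,0,0.4],[-0.1,-0.25,-14.3,0,0,0,0.4]])

```text
time: 12.08
eef_pos: [0.5414, -0.2243, 0.0831]
tcp_rot: [[-0.705, 0.709, -0.004], [0.709, 0.705, 0.002], [0.004, -0.002, -1.0]]
wrist_force: [-0.2, 0.1, -0.3]
width: 0.0514
gripper_force: 0.0
```

servo_tool(rows=[[0,0,0,0,0,0,1],[0,0,0,0,0,0,1],[0,0,0,0,0,0,1],[0,0,0,0,0,0,1],[0,0,0,0,0,0,1]], force=25)

```text
time: 12.7
eef_pos: [0.5434, -0.2256, 0.0867]
tcp_rot: [[-0.706, 0.708, 0.002], [0.708, 0.706, -0.001], [-0.002, 0.001, -1.0]]
wrist_force: [0.0, -0.0, 6.6]
width: 0.0131
gripper_force: 24.8
```

servo_tool(rows=[[0.4,0.25,0.2,0,0,0,1],[0.9,0.55,0.2,0,0,0,1],[1.35,0.85,0.2,0,0,0,1],[1.81,1.22,0.2,0,0,0,1],[1.81,1.22,0.2,0,0,0,1]])

```text
time: 13.32
eef_pos: [0.5615, -0.2134, 0.087]
tcp_rot: [[-0.706, 0.708, 0.0], [0.708, 0.706, -0.001], [-0.001, -0.0, -1.0]]
wrist_force: [4.3, -4.4, -3.7]
width: 0.013
gripper_force: 25.0
```

servo_tool(rows=[[0.5,0.3,0,0,0,0,1],[0.95,0.75,0,0,0,0,1],[1.3,1.1,0,0,0,0,1],[1.65,1.45,0,0,0,0,1],[1.65,1.45,0,0,0,0,1]])

```text
time: 13.95
eef_pos: [0.578, -0.1984, 0.0871]
tcp_rot: [[-0.707, 0.708, 0.001], [0.708, 0.707, -0.0], [-0.001, 0.0, -1.0]]
wrist_force: [3.9, -3.5, -5.4]
width: 0.0128
gripper_force: 24.9
```

servo_tool(rows=[[0.35,0.45,0,0,0,3,1],[0.7,0.9,0,0,0,6,1],[1,1.35,0,0,0,9,1],[1.3,1.8,0,0,0,12,1],[1.3,1.8,0,0,0,12,1]])

```text
time: 14.58
eef_pos: [0.591, -0.1801, 0.0871]
tcp_rot: [[-0.839, 0.545, 0.001], [0.545, 0.839, 0.001], [-0.001, 0.001, -1.0]]
wrist_force: [5.9, -1.2, -6.0]
width: 0.0132
gripper_force: 24.9
```

servo_tool(rows=[[0.35,0.5,0,0,0,3,1],[0.6,1,0,0,0,6,1],[0.85,1.5,0,0,0,9,1],[1.1,1.95,0,0,0,12,1],[1.1,1.95,0,0,0,12,1]])

```text
time: 15.2
eef_pos: [0.6005, -0.1598, 0.087]
tcp_rot: [[-0.933, 0.359, -0.002], [0.359, 0.933, 0.002], [0.003, 0.001, -1.0]]
wrist_force: [-4.6, 3.4, -1.1]
width: 0.0129
gripper_force: 25.3
```

servo_tool(rows=[[0.2,0.5,0,0,0,2,1],[0.35,1,0,0,0,4,1],[0.45,1.3,0,0,0,6,1],[0.5,1.5,0,0,0,8,1],[0.5,1.5,0,0,0,8,1]])

```text
time: 15.82
eef_pos: [0.6047, -0.1452, 0.0869]
tcp_rot: [[-0.974, 0.226, -0.003], [0.226, 0.974, 0.002], [0.004, 0.001, -1.0]]
wrist_force: [-6.5, 2.2, -0.1]
width: 0.0129
gripper_force: 25.4
```

servo_tool(rows=[[0,0.15,0,0,0,0,1],[0,0.3,0,0,0,0,1],[0,0.4,0,0,0,0,1],[0,0.4,0,0,0,0,1]])

```text
time: 16.32
eef_pos: [0.6055, -0.1419, 0.087]
tcp_rot: [[-0.974, 0.227, -0.002], [0.227, 0.974, 0.001], [0.002, 0.0, -1.0]]
wrist_force: [-5.0, -0.3, -0.9]
width: 0.0125
gripper_force: 25.3
```

servo_tool(rows=[[0,0.1,0,0,0,0,1],[0,0.2,0,0,0,0,1],[0,0.2,0,0,0,0,1]])

```text
time: 16.7
eef_pos: [0.6056, -0.1411, 0.087]
tcp_rot: [[-0.974, 0.227, -0.001], [0.227, 0.974, -0.002], [0.001, -0.002, -1.0]]
wrist_force: [-5.0, -6.5, -2.7]
width: 0.0129
gripper_force: 25.3
```

servo_tool(rows=[[0,0.1,0,0,0,0,1],[0,0.2,0,0,0,0,1],[0,0.2,0,0,0,0,1]])

```text
time: 17.08
eef_pos: [0.6056, -0.1409, 0.087]
tcp_rot: [[-0.973, 0.229, -0.001], [0.229, 0.973, -0.005], [0.0, -0.005, -1.0]]
wrist_force: [-5.5, -15.7, -2.8]
width: 0.0129
gripper_force: 25.5
```

servo_tool(rows=[[0,0.1,0,0,0,0,1],[0,0.2,0,0,0,0,1],[0,0.2,0,0,0,0,1]])

```text
time: 17.45
eef_pos: [0.6057, -0.1407, 0.0871]
tcp_rot: [[-0.973, 0.23, -0.001], [0.23, 0.973, -0.008], [-0.001, -0.008, -1.0]]
wrist_force: [-3.7, -25.5, -4.6]
width: 0.0126
gripper_force: 25.9
```

Firm stop: 25 N and no further travel. Relax to a light push, open partly, rise clear, and check.

servo_tool(rows=[[0,-0.2,0,0,0,0,1],[0,-0.4,0,0,0,0,1],[0,-0.4,0,0,0,0,0.5],[0,-0.4,0,0,0,0,0.5],[0,-0.4,0,0,0,0,0.5]])

```text
time: 18.08
eef_pos: [0.6067, -0.1398, 0.0876]
tcp_rot: [[-0.974, 0.226, 0.001], [0.226, 0.974, 0.0], [-0.001, 0.0, -1.0]]
wrist_force: [1.0, -0.9, -0.3]
width: 0.0428
gripper_force: 0.0
```

servo_tool(rows=[[0,0,0,0,0,0,0.5],[0,0,0,0,0,0,0.5],[0,0,3,0,0,0,0.5],[0,0,8,0,0,0,0.5],[0,0,13,0,0,0,0.5]])

```text
time: 18.7
eef_pos: [0.606, -0.14, 0.2186]
tcp_rot: [[-0.974, 0.226, -0.0], [0.226, 0.974, 0.0], [0.0, 0.0, -1.0]]
wrist_force: [0.8, -1.2, 0.5]
width: 0.0426
gripper_force: 0.0
```

servo_tool(rows=[[-4,-5,2,0,0,0,0.5],[-8,-10,3,0,0,-10,0.5],[-10,-14,3,0,0,-20,0.5],[-10,-14,3,0,0,-20,0.5]])

```text
time: 19.2
eef_pos: [0.5047, -0.2828, 0.2478]
tcp_rot: [[-0.835, 0.551, 0.001], [0.551, 0.835, -0.001], [-0.001, -0.0, -1.0]]
wrist_force: [0.5, -0.2, 0.4]
width: 0.0426
gripper_force: 0.0
```

```bash
python3 - <<'E'
from h import *
s=robot.sense();print(s['eef_pos'],s['time'],s['wrist_force'],s['width'])
t=eyes.camera('top');a=eyes.camera('side')
cv2.imwrite('pics/t6.png',t)
A=cv2.resize(a[140:290,195:325],None,fx=3,fy=3,interpolation=cv2.INTER_CUBIC)
B=cv2.resize(t[110:260,110:245+85],None,fx=1.8,fy=1.8,interpolation=cv2.INTER_CUBIC)
B=cv2.copyMakeBorder(B,0,450-270,0,0,cv2.BORDER_CONSTANT)
cv2.imwrite('pics/f6.png',np.hstack([A,B]))
E
```

```text
[ 0.50468865 -0.2827524   0.24777854] 19.2 [ 0.49277708 -0.22775025  0.42128503] 0.042579002084907926
```

View pics/f6.png

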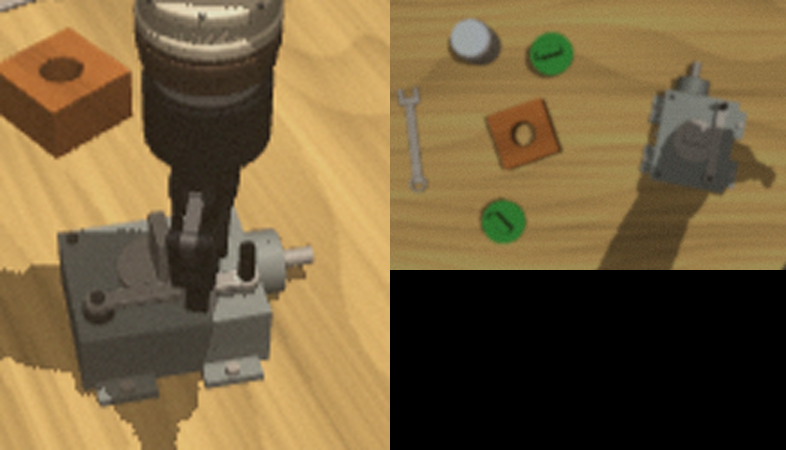

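The keeper lies along the gearbox's x axis over the seated collar, the stand is empty, the can and wrench are where they were, and the gripper is clear. I'm handing the job in.

```bash
python3 -c "
from workcell import ticket
print(ticket.job_done())"
```

```text
the job is handed in; nothing more can be done
None
```

The spindle is fully home in the gearbox with its collar on the housing, the keeper was then swung shut to its stop, and everything is let go; the can and wrench look unmoved, the hammer was never approached (it was outside the final picture), and the job is handed in at about 19 s.

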